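Right the tipped sample bottle in the lane and press its cap home

TASK

In the bottle lane on the bench, the square white bottle has tipped over against the small bottle and its push-on cap has sprung up. Set it upright on the lane's floor again, without dropping it, between the small bottle and the larger round ones, and press its cap fully home. Leave its neighbours standing where they are, leave the dish and the timer alone, and let go.

Things in the scene. Friction and masses are not known exactly. Their poses are not given: they have to be found in the camera images.
- lane: fixed steel lane for bottles, 320 x 76 mm, long axis = its y axis. Origin at the centre of its underside; its black rubber floor lies 8 mm above that. Rod rails along both long sides, top 35 mm above the origin, 60 mm clear between them; end plates 40 mm high, 300 mm clear between them.
- bottle: tall square white plastic bottle, 50 x 50 mm, flat-sided up to 110 mm above its underside, then a shoulder and a 27 mm neck; 190 g. Origin: centre of its underside; z along its axis to the cap, x and y square to its sides. It starts leaning about 40 degrees towards the lane's -y end, its foot's lower edge on the lane floor, its side on the small bottle's top edge.
- cap_top (a point): centre of the top face of the square bottle's grey push-on cap (36 mm across, 23 mm tall). Along the bottle's z it lies 146 mm above the bottle's underside when the cap is fully home (rim on the neck's bead), 4 to 7 mm more while sprung up. The cap slides against about 15 N of friction and stops hard when home; it cannot come off.
- small_bottle: small round reagent bottle with screw cap, 38 mm across, 74 mm tall, standing in the lane towards its -y end; the square bottle leans on it. Origin at the centre of its underside.
- amber_bottle: round reagent bottle of brown glass, 51 mm across, 102 mm tall, standing in the lane on the +y side of the square bottle; it and the buffer bottle may have changed places. Origin at the centre of its underside.
- buffer_bottle: round clear reagent bottle, 56 mm across, 107 mm tall, standing in the lane on the +y side, next to the amber bottle. Origin at the centre of its underside.
- dish: low round culture dish, 60 mm across, 15 mm tall, on the bench behind the lane; a bystander. Origin at the centre of its underside.
- bench_timer: small flat bench timer, 74 x 60 x 21 mm, on the bench in front of the lane; a bystander. Origin at the centre of its underside.
There are look-alikes about, which are no part of the job. Leave any green look-alike of the bottle alone.

How it is judged:
At the end, for the whole second after the job is handed in: Square bottle released and at rest on the lane floor (3 mm), within 3.5 degrees of upright, 12 mm of the lane's middle line, between small and larger bottles; cap top at most 147.5 mm above its underside; the three other bottles within 3.5 degrees of upright and 25 mm of their start (angle between each of bottle, small_bottle, amber_bottle, buffer_bottle's own z axis and vertical below 0.06 rad and x of bottle in the frame of lane between -0.012 and 0.012 m and y of bottle in the frame of lane between -0.08 and 0.045 m and z of bottle in the frame of lane between 0.005 and 0.011 m and z of cap_top in the frame of bottle below 0.1475 m and linear speed of bottle below 0.02 m/s and distance of each of small_bottle, amber_bottle, buffer_bottle from where it was at the start of the episode below 0.025 m); the robot touches nothing.
It fails at once if a neighbouring bottle is knocked over (angle between any of small_bottle, amber_bottle, buffer_bottle's own z axis and vertical above 0.4 rad).
It fails at once if the dish or the timer is pushed more than 30 mm (distance of any of dish, bench_timer from where it was at the start of the episode above 0.03 m).
It fails at once if the square bottle is dropped or falls back (over 0.45 m/s while the fingers do not touch it) (linear speed of bottle above 0.45 m/s and contact force between the fingers and bottle below 0.05 N).
It also fails if it takes over 40 s, if anything falls off the work surface, if the arm or the gripper's body presses on something with over 40 N, if the wrist force passes 120 N, or if a joint passes its speed limit or range.

ROBOT

A 6-joint arm with a two-finger parallel gripper is mounted at the origin on a cart in front of the work surface, level with it; the furniture and walls round the work are solid. World frame = base frame: x ahead of the robot, y to its left, z up, the work surface at z = 0. Lengths are in m, angles in rad, forces in N, time in s.
With the tool pointing down it reaches from about 0.375 to 0.9 m from the base axis. Payload 3.1 kg.
Tool frame: the origin (TCP) lies at the very end of the fingers, on their centre line; the grasp point (between the pads) lies 19 mm behind it; z points along the fingers, y is the line along which they close (so a half turn about z gives the same grasp; the last joint's range is limited). The gripper opens to 85 mm and grips with 20 to 120 N. Pads are 22 mm wide; open, the fingers measure 114 mm over their backs; the gripper's body (76 mm by 85 mm) begins 54 mm behind the grasp point. The pads swing forward as they close: fully open they stand 13 mm farther back than shut.
Start: joints at [-1.446, 0.527, 1.433, -0, 1.181, -0.178], TCP at [0.186, -0.597, 0.209] pointing down, gripper open.
Joint ranges: [-3.08, 3.08], [-0.75, 2.2], [0.22, 2.44], [-1.43, 4.57], [0, 2.65], [-2.85, 2.85]. Speed limits (rad/s): [2.79, 2.79, 3.14, 3.14, 3.14, 3.14].

INTERFACE

Orientations are given as a unit quaternion [x, y, z, w].
In Python, from station import telemetry, snapshot, ticket gives the robot as it stands.
- The arm moves only by the tool move_arm, never from a script. Its argument "commands" is text: rows parted by semicolons, each of 7 numbers parted by spaces: the shift along the tool's x, y, z in mm, then the turn, a rotation vector about the tool's x, y, z in degrees, then the opening, from -1 (shut) to 1 (fully open). A call has exactly 5 rows; each row is the pose to reach, as a shift and turn from the pose commanded when the call began, along the tool's axes at that moment; what a row does not reach only later rows make up. A row lasts 1/8 s, in which the tool goes at most 62.5 mm and 10.7 degrees, less where a joint would pass 70% of its speed; a pose out of reach is approached as far as the arm can. A call with a gripper value outside its range is refused whole. The fingers move at their own pace and stop on an object; "grip_force" is the grip in N (left out, the last holds). Time passes only in rows, so rows that repeat a pose let the fingers close, or fill a call up. It gives the time, the measured TCP pose, the force, the opening and the grip force at its end, in the units of the state.
- telemetry.sense(): the state, without advancing time (a new reading comes with each control period).
- snapshot(name): name is "scene" or "top"; returns a dict with "image" (480x640x3 uint8, red, green, blue), "fx", "fy", "cx", "cy" (pixels), "pose" (4x4, takes a point from camera to world coordinates). Camera axes: x right, y down, z forward; pixel columns grow to the right and rows downward; lengths in m; the calibration is good to about 2 mm. A picture is of the moment at which its call begins. There is no depth.
- ticket.sign_off(): hands the job in; it is judged then, once.
The state is a dict: "t": time; "q": joint angles; "qd": joint speeds; "tau": joint torques, N m; "tcp_pos": TCP position; "tool_rot": TCP orientation; "force": force on the tool from outside, world axes, zero at the start; "ft_torque": the same for the moment, N m; "finger_gap": opening from 0.0 (shut) to 1.0 (fully open); "gripper_force": force on a finger pad.
Only numpy, scipy, OpenCV 4.12 (cv2) and the standard library are available. Lean on these libraries where they do the work, as an engineer would, in place of code of your own. Each camera call takes 0.05 s, during which the arm holds its last target. There are 200 camera calls.

## Working session

There is one attempt and no reset: what is moved stays moved. The work goes in short steps, Python scripts to look and compute and a tool call to move; the robot and the scene stay as the last step left them, time stands still between calls to the robot, and variables do not carry over. Pictures are saved under pics/ and viewed, at most 10 in all, crops included, and the job is handed in when it is done.

Besides the shell and the picture viewer there is one more tool, called after "Call:" as name(argument=value, ...) on one line, values as JSON. move_arm: Moves the arm, as the interface text tells. Its arguments: {"type":"object","properties":{"commands":{"type":"string"},"grip_force":{"type":"number"}},"required":["commands"]}

```bash
mkdir -p pics; ls; python3 - <<'E'
from station import telemetry, snapshot
import cv2,numpy as np
np.set_printoptions(precision=4,suppress=True)
for n in("scene","top"):
    s=snapshot(n); cv2.imwrite(f"pics/{n}0.png",s["image"][:,:,::-1]); print(n,s["fx"],s["fy"],s["cx"],s["cy"]);print(np.array(s["pose"]))
print(telemetry.sense())
E
```

```text
pics
scene 516.2401760588607 516.2401760588607 311.52902268684284 234.72135061923026
[[-0.6433 -0.4177  0.6416 -0.1546]
 [-0.7655  0.3642 -0.5305  0.5369]
 [-0.0121 -0.8324 -0.554   0.6907]
 [ 0.      0.      0.      1.    ]]
top 434.37134713142837 434.37134713142837 322.1765689289692 237.4775341421598
[[ 0.019  -0.9863  0.1638  0.3926]
 [-0.9994 -0.0233 -0.0249 -0.0099]
 [ 0.0284 -0.1632 -0.9862  0.9544]
 [ 0.      0.      0.      1.    ]]
{'t': 0.1, 'q': array([-1.4465,  0.5284,  1.4338, -0.    ,  1.1814, -0.1785]), 'qd': array([ 0.0009, -0.0022, -0.0033, -0.0026, -0.0012, -0.0013]), 'tau': array([ -0.    , -44.3302, -17.8587,  -0.0002,   0.0039,   0.    ]), 'tcp_pos': array([ 0.1863, -0.5958,  0.2082]), 'tool_rot': array([ 0.9886,  0.1508,  0.    , -0.001 ]), 'force': array([-0.2266, -1.6778, -1.01  ]), 'ft_torque': array([0.0318, 0.0025, 0.0114]), 'gripper_force': 0.0, 'finger_gap': 0.998289342335427}
```

View pics/scene0.png

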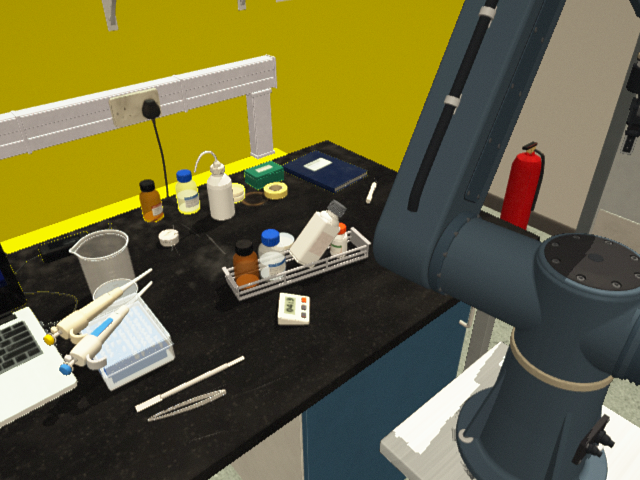

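View pics/top0.png

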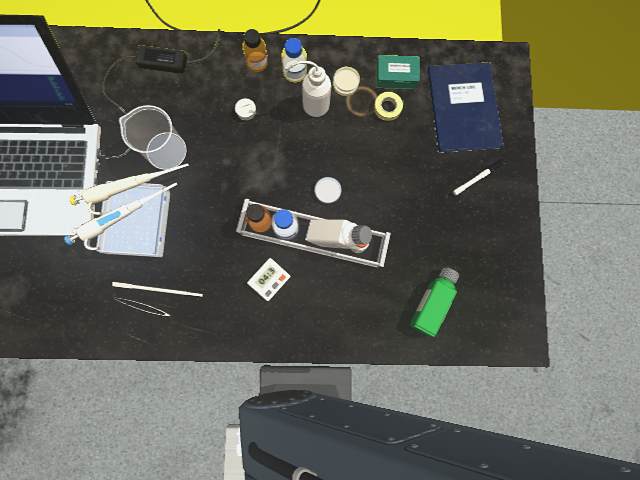

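The top view shows the lane running from about (240,210) to (388,255). Amber is at (258,217), the blue-capped buffer at (285,222), the leaning bottle from (308,233) to its cap at (361,236), and the dish at (328,190). The timer is at (269,280) and a green look-alike lies at (435,303). I'll zoom in next.

```bash
python3 - <<'E'
import cv2,numpy as np
a=cv2.imread("pics/scene0.png")[190:310,215:385]; b=cv2.imread("pics/top0.png")[190:280,230:400]
a=cv2.resize(a,None,fx=4.5,fy=4.5,interpolation=cv2.INTER_CUBIC); b=cv2.resize(b,None,fx=4.5,fy=4.5,interpolation=cv2.INTER_CUBIC)
cv2.imwrite("pics/sc_crop.png",a);cv2.imwrite("pics/top_crop.png",b);print(a.shape,b.shape)
E
```

```text
(540, 765, 3) (405, 765, 3)
```

View pics/sc_crop.png

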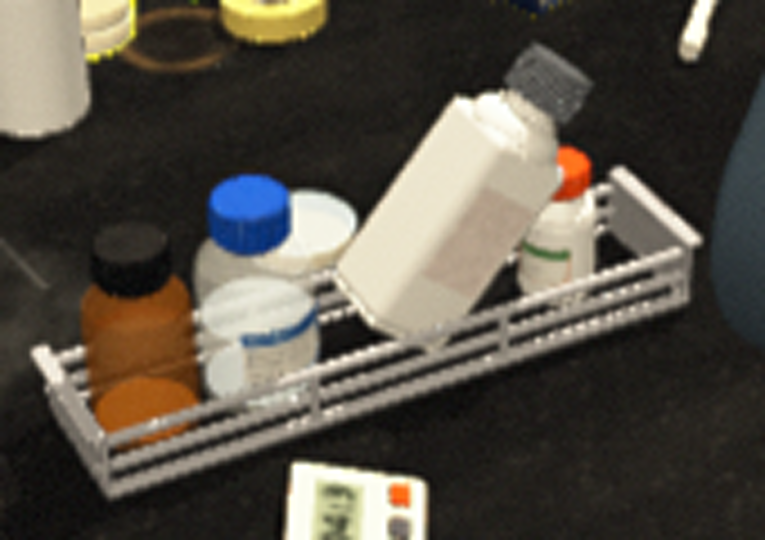

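View pics/top_crop.png

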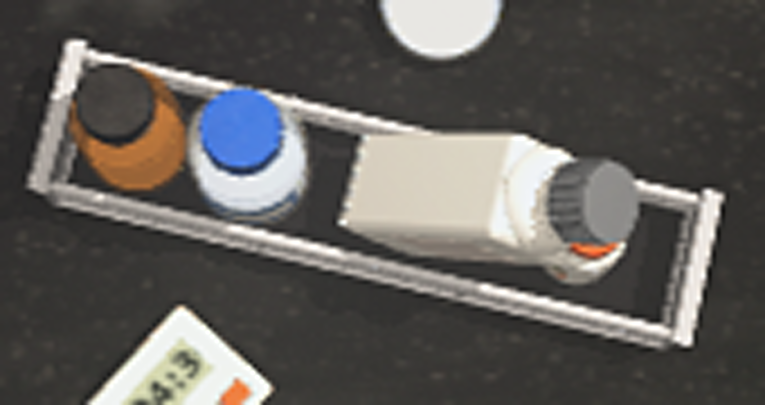

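The scene crop gives the bottle's upper-face foot corners at (340,270) and (385,322), and its cap top near (553,65). In the top crop the same points are at (362,137), (342,222) and (610,200). The lane's end-plate corners are clear there too. Next I'll triangulate these.

```bash
cat > h.py <<'E'
import numpy as np
from scipy.spatial.transform import Rotation as Ro
np.set_printoptions(precision=4,suppress=True)
C={"scene":(516.24,311.529,234.721,np.array([[-0.6433,-0.4177,0.6416,-0.1546],[-0.7655,0.3642,-0.5305,0.5369],[-0.0121,-0.8324,-0.554,0.6907]])),
"top":(434.371,322.177,237.478,np.array([[0.019,-0.9863,0.1638,0.3926],[-0.9994,-0.0233,-0.0249,-0.0099],[0.0284,-0.1632,-0.9862,0.9544]]))}
def ray(n,u,v):
    f,cx,cy,P=C[n]; d=P[:,:3]@np.array([(u-cx)/f,(v-cy)/f,1]); return P[:,3],d/np.linalg.norm(d)
def tri(a,b):
    A=np.zeros((3,3));y=np.zeros(3);R=[ray("scene",*a),ray("top",*b)]
    for o,d in R: M=np.eye(3)-np.outer(d,d);A+=M;y+=M@o
    p=np.linalg.solve(A,y); return p,1000*np.linalg.norm((np.eye(3)-np.outer(R[0][1],R[0][1]))@(p-R[0][0]))
def plane(n,p,z): o,d=ray(n,*p); return o+d*(z-o[2])/d[2]
sc=lambda u,v:(215+u/4.5-.4,190+v/4.5-.4)
tc=lambda u,v:(230+u/4.5-.4,190+v/4.5-.4)
E
python3 - <<'E'
from h import *
K=[(75,42),(40,190),(715,195),(680,345)]
T=np.array([plane("top",tc(*k),.04) for k in K]); print("top corners",T[:,:2])
S=[(35,350),(105,440),(615,170),(700,240)]
Q=np.array([plane("scene",sc(*k),.04) for k in S]); print("scene corners",Q[:,:2])
for k,s in zip(K,S): print(tri(sc(*s),tc(*k)))
for P in(T,Q):
  c=P.mean(0); yv=((P[0]+P[1])-(P[2]+P[3]))/2; print(c,np.linalg.norm(yv),np.linalg.norm(P[0]-P[1]),np.degrees(np.arctan2(-yv[0],yv[1])))
for n,a,b in [("foot far",(340,270),(362,137)),("foot near",(385,322),(342,222)),("cap",(553,65),(610,200)),("shoulder far",(462,97),(525,135)),("shoulder near",(515,148),(490,235))]:
  print(n,tri(sc(*a),tc(*b)))
for n,p,z in [("small cap",(597,250),.082),("buf cap",(240,130),.115),("amb cap",(115,103),.11)]: print(n,plane("top",tc(*p),z))
for n,p,z in [("small cap",(572,155),.082),("buf cap",(249,188),.115),("amb cap",(131,238),.11)]: print(n,plane("scene",sc(*p),z))
E
```

```text
top corners [[ 0.6248  0.1322]
 [ 0.5524  0.1453]
 [ 0.5577 -0.1752]
 [ 0.4856 -0.1582]]
scene corners [[ 0.6271  0.133 ]
 [ 0.5508  0.1445]
 [ 0.5619 -0.1755]
 [ 0.4884 -0.163 ]]
(array([0.6253, 0.1329, 0.0408]), np.float64(0.9857302043168993))
(array([0.552 , 0.1447, 0.0395]), np.float64(0.8163378463333165))
(array([ 0.5583, -0.1738,  0.0424]), np.float64(1.3691784082974552))
(array([ 0.4847, -0.158 ,  0.0442]), np.float64(0.6532049067356691))
[ 0.5551 -0.014   0.04  ] 0.3127573518941703 0.07350982630458477 -12.36129017617967
[ 0.557  -0.0153  0.04  ] 0.314570818272116 0.07719628952188283 -11.694132257049327
foot far (array([ 0.5795, -0.0074,  0.0458]), np.float64(1.5937053262212038))
foot near (array([0.5381, 0.0001, 0.0417]), np.float64(2.969195074192312))
cap (array([ 0.5383, -0.1113,  0.1375]), np.float64(2.006823420191752))
shoulder far (array([ 0.568 , -0.0776,  0.12  ]), np.float64(0.08947546850878126))
shoulder near (array([ 0.5212, -0.0653,  0.1189]), np.float64(3.256572155004495))
small cap [ 0.5236 -0.1139  0.082 ]
buf cap [0.5681 0.0469 0.115 ]
amb cap [0.5799 0.1025 0.11  ]
small cap [ 0.5392 -0.1231  0.082 ]
buf cap [0.5772 0.0416 0.115 ]
amb cap [0.5853 0.1006 0.11  ]
```

```bash
cat >> h.py <<'E'
O=np.array([.556,-.0147,0]);g=np.radians(-12.1)
LX=np.array([np.cos(g),np.sin(g),0]);LY=np.array([-np.sin(g),np.cos(g),0]);Z=np.array([0,0,1.])
W=lambda x,y,z:O+x*LX+y*LY+z*Z
L=lambda p:np.array([(p-O)@LX,(p-O)@LY,p[2]])
def Rt(tilt):  # tool rotation, tool axis tilted towards lane -y by tilt deg
    t=np.radians(tilt);a=-np.sin(t)*LY+np.cos(t)*Z; return Ro.from_matrix(np.c_[np.cross(LX,-a),LX,-a]),a
def rel(p,R,p0=None,q0=None):
    if p0 is None:
        from station import telemetry; s=telemetry.sense();p0,q0=s["tcp_pos"],s["tool_rot"]
    R0=Ro.from_quat(q0); print("mm",R0.inv().apply(np.array(p)-p0)*1000,"deg",np.degrees((R0.inv()*R).as_rotvec()))
def now():
    from station import telemetry; s=telemetry.sense();R=Ro.from_quat(s["tool_rot"])
    print("t",s["t"],"q",s["q"],"lane tcp mm",L(s["tcp_pos"])*1000,"F",s["force"],"gap",s["finger_gap"],s["gripper_force"])
    z=R.as_matrix()[:,2];print("tilt",np.degrees(np.arctan2(z@LY,-z@Z)),"side",np.degrees(z@LX),"yaw",np.degrees(R.as_matrix()[:,1]@LY)); return s
E
python3 - <<'E'
from h import *
R,a=Rt(41)
for h in(.25,.17,.083):
    p=W(.001,-.0076,.0244)+a*h; print(h,p,L(p));rel(p,R)
E
```

```text
0.25 [ 0.521  -0.1827  0.2131] [ 0.001  -0.1716  0.2131]
mm [ 442.6571 -294.5435   -4.1219] deg [ 21.5394  36.9717 -57.8744]
0.17 [ 0.532  -0.1314  0.1527] [ 0.001  -0.1191  0.1527]
mm [ 468.4405 -340.1283   56.3532] deg [ 21.5394  36.9717 -57.8744]
0.083 [ 0.544  -0.0756  0.087 ] [ 0.001  -0.0621  0.087 ]
mm [ 496.48   -389.7017  122.12  ] deg [ 21.5394  36.9717 -57.8744]
```

Call:
move_arm(commands="40 -30 -40 0 0 -8 1; 90 -60 -50 2 4 -16 1; 140 -90 -50 5 9 -25 1; 190 -125 -50 8 14 -32 1; 240 -160 -50 11 19 -38 1", grip_force=40)

```text
t: 0.72
tcp_pos: [0.3686, -0.3707, 0.2592]
tool_rot: [0.867, 0.461, 0.147, -0.118]
force: [1.0, -1.4, -0.3]
finger_gap: 1.001
gripper_force: 0.0
```

```bash
python3 - <<'E'
from h import *
now();R,a=Rt(41);rel(W(.001,-.0076,.0244)+a*.25,R)
E
```

```text
t 0.725 q [-1.1725  0.4321  1.5234  0.2716  1.4599 -0.6467] lane tcp mm [-108.5842 -387.3503  259.1656] F [ 0.9501 -1.4448 -0.3328] gap 1.001233084735408 0.0
tilt 21.347540958740936 side 4.109029143315823 yaw -20.631774255399442
mm [208.0363  27.4451 129.0052] deg [  7.6447  18.662  -20.2068]
```

Call:
move_arm(commands="40 5 25 1 4 -4 1; 85 10 50 3 8 -8 1; 130 15 75 5 12 -13 1; 170 22 100 6 16 -17 1; 205 27 125 8 19 -20 1")

```text
t: 1.35
tcp_pos: [0.5187, -0.1871, 0.2143]
tool_rot: [0.729, 0.587, 0.273, -0.224]
force: [0.6, 0.3, -0.4]
finger_gap: 1.0
gripper_force: 0.0
```

```bash
python3 - <<'E'
from h import *
now();R,a=Rt(41);rel(W(.001,-.0076,.0244)+a*.25,R)
from station import snapshot
import cv2
s=snapshot("scene");t=snapshot("top")
a=cv2.resize(s["image"][150:310,215:415,::-1],None,fx=2,fy=2.5,interpolation=cv2.INTER_CUBIC);b=cv2.resize(t["image"][150:310,230:430,::-1],None,fx=2,fy=2.5,interpolation=cv2.INTER_CUBIC)
cv2.imwrite("pics/c1.png",np.hstack([a,b]))
E
```

```text
t 1.35 q [-0.8715  0.6062  1.5209  0.5464  1.5216 -0.8283] lane tcp mm [  -0.3636 -176.3724  214.3213] F [ 0.5841  0.2582 -0.3825] gap 1.0000348733968318 0.0
tilt 41.35309287862703 side -0.2613097432274572 yaw -0.08235167309819101
mm [2.7576 1.3659 4.0709] deg [-0.2624 -0.3523 -0.3389]
```

View pics/c1.png

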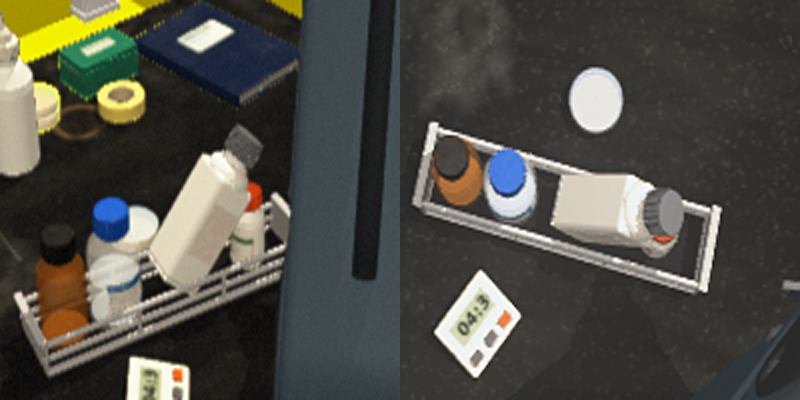

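The crop shows the scene unchanged, with the bottle still leaning. One fingertip shows at the right edge near (790,285), but I can't see the rest of the gripper. I'll look at the top view further right.

```bash
python3 - <<'E'
from h import *
from station import snapshot
import cv2
t=snapshot("top")
cv2.imwrite("pics/c2.png",cv2.resize(t["image"][180:330,290:490,::-1],None,fx=4,fy=4,interpolation=cv2.INTER_CUBIC))
s=now()
f,cx,cy,P=C["top"]
for dy in(-.0425,.0425):
  p=s["tcp_pos"]+Ro.from_quat(s["tool_rot"]).apply([0,dy,-.013]);c=P[:,:3].T@(p-P[:,3]);print((cx+f*c[0]/c[2]-290)*4,(cy+f*c[1]/c[2]-180)*4)
E
```

```text
t 1.5 q [-0.8706  0.6072  1.5217  0.5446  1.5214 -0.8274] lane tcp mm [  -1.0873 -175.9303  213.4552] F [-0.9155 -0.757  -0.0354] gap 1.0031245477226864 0.0
tilt 41.334355437398045 side -0.4255347468375487 yaw -0.018637633367005763
497.58265028920096 329.39462378682515
534.9924228870664 139.69452062437665
```

View pics/c2.png

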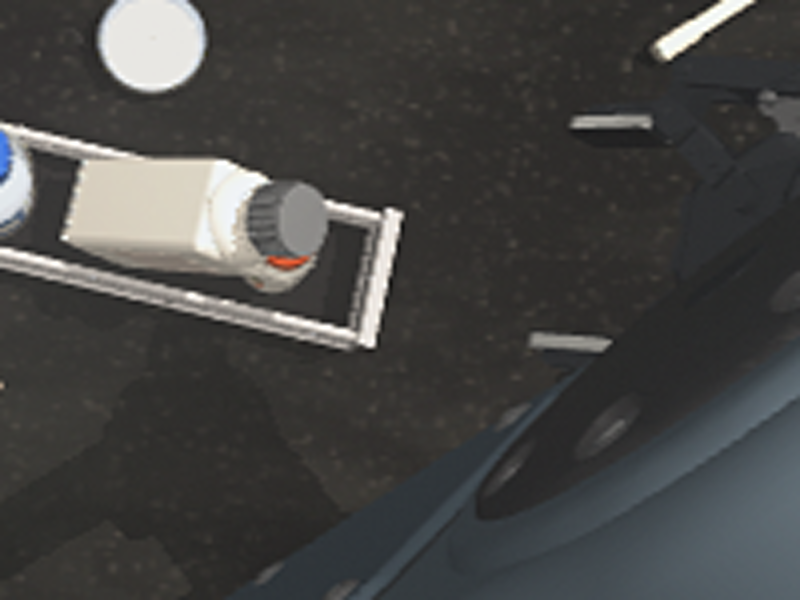

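In this crop the pale finger strips end at (532,342) and (572,122), which is farther back than predicted from the TCP. I'll check with an image difference whether darker finger ends reach beyond them.

```bash
python3 - <<'E'
import cv2,numpy as np
a=cv2.imread("pics/top0.png").astype(int)
from station import snapshot
b=snapshot("top")["image"][:,:,::-1].astype(int)
cv2.imwrite("pics/top1.png",b)
d=np.abs(a-b).sum(2)
for r in list(range(204,222,2))+list(range(256,276,2)): print(r,' '.join(f"{x:3d}" for x in d[r,400:450:1]))
E
```

```text
204   1   3   3   1   1   1   0   2   0   2   2   1   3   5   6   1   1   3   2   0   0   1   2   3   1   2   3   0   1   5   1   4   1   1   5   1   1   1   1   2   2   2   1   1   2   4   1   2   0   2
206   1   2   2   1   3   1   2   4   0   1   2   1   3   2   2   1   0   2   3   3   0   0   0   1   2   2   1   2   1   1   2   5   2   1   1   1   2   2   3   4  14  10  17  18  19  11   8  14  10   9
208   2   1   6   0   4   3   5   2   4   0   3   1   3   1   2   0   0   3   0   2   1   5   1   2   1   2   1   1   3   1   0   3   1   4   8   7   6  10   8  14  11   9  10  10  11  42   8   8   7   8
210   1   0   1   1   2   0   1   5   0   3   1   3   2   2   1   3   5   1   1   3   4   5   3   1   1   1   4   3   4   2   3   2   3  41 196 332 346 341 345 344 335 325 331 344 337 338 341 338 338 329
212   0   5   1   2   2   2   1   0   2   1   2   1   2   0   0   1   1   1   4   1   4   4   1   4   1   0   1   1   4   1   6   2   1  29  91  72  50  53  62  52  42  67  75  51  21  18  23  31  21  17
214   2   6   1   1   2   3   2   1   2   3   1   1   3   2   3   1   0   3   0 
[... 2193 characters left out ...]
 4   5   4   3   3   5   4   3   5   5   7   7   5   4   5   5   3   4   2   2  10  16  15  16  16  17  14  17  25  18  15  12  14  11   9  86 177 172 129 194 220 144 232 331
272   3   6   3   3   3   2   2   3   6   4   4   4   3   5   6   4   7   3   6   5   5   3   6   3   2   2   3   2   3   5   8   6   7   6  14  17  10  30  11   5  69 175 171 133 199 228 160 228 312 201
274   4   1   6   3   6   3   3   4   6   5   7   1   4   3   4   3   4   2   3   2   6   3   5   4   3   6   5   4   6   6   5   4   4  12  34  44  13   8   5  72 176 175 135 219 249 167 213 275 208 289[ WARN:0@0.717] global loadsave.cpp:1063 imwrite_ Unsupported depth image for selected encoder is fallbacked to CV_8U.
```

```bash
python3 - <<'E'
from h import *
s=now();R=Ro.from_quat(s["tool_rot"]);print("tool x in lane",R.as_matrix()[:,0]@LY,R.as_matrix()[2,0])
f,cx,cy,P=C["top"]
for x in(-.011,.011):
 for b in(0,.013,.025,.04,.05,.09):
  o=[]
  for dy in(-.0425,.0425,-.057,.057):
   p=s["tcp_pos"]+R.apply([x,dy,-b]);c=P[:,:3].T@(p-P[:,3]);o+=[cx+f*c[0]/c[2],cy+f*c[1]/c[2]]
  print(x,b,np.round(o,1))
E
```

```text
t 1.55 q [-0.8724  0.6058  1.5212  0.5442  1.5214 -0.8274] lane tcp mm [  -1.0555 -177.155   214.1394] F [0.0797 0.0146 0.479 ] gap 0.9961963186893248 0.0
tilt 41.25412634363157 side -0.31412672184269674 yaw -0.10802186712923294
tool x in lane 0.7517986488294455 0.6593521541469218
-0.011 0 [412.6 263.5 421.9 217.1 411.  271.7 423.4 209.4]
-0.011 0.013 [418.8 264.1 428.1 217.  417.2 272.3 429.6 209.2]
-0.011 0.025 [424.7 264.6 434.  216.9 423.1 272.9 435.5 209. ]
-0.011 0.04 [432.3 265.2 441.5 216.8 430.6 273.6 443.1 208.8]
-0.011 0.05 [437.4 265.6 446.7 216.8 435.8 274.2 448.2 208.6]
-0.011 0.09 [459.2 267.4 468.4 216.4 457.6 276.3 470.  208. ]
0.011 0 [405.2 260.3 414.8 213.1 403.5 268.6 416.4 205.2]
0.011 0.013 [411.4 260.8 421.  212.9 409.7 269.2 422.6 205. ]
0.011 0.025 [417.3 261.3 426.9 212.8 415.6 269.8 428.5 204.7]
0.011 0.04 [424.9 261.9 434.5 212.6 423.2 270.5 436.1 204.4]
0.011 0.05 [430.1 262.3 439.7 212.5 428.4 271.  441.3 204.2]
0.011 0.09 [452.  264.  461.5 212.  450.3 273.1 463.1 203.4]
```

Call:
move_arm(commands="0 1 20 0 0 0 1; 0 2 40 0 0 0 1; 1 2 60 0 0 0 1; 1 2 80 0 0 0 1; 1 2 80 0 0 0 1")

```text
t: 2.17
tcp_pos: [0.53, -0.1363, 0.1553]
tool_rot: [0.73, 0.586, 0.272, -0.224]
force: [0.8, 0.5, 0.1]
finger_gap: 1.0
gripper_force: 0.0
```

```bash
cat > look.py <<'E'
from h import *
from station import snapshot
import cv2,sys
s=now();n=sys.argv[1]
I={k:snapshot(k)["image"][:,:,::-1] for k in("scene","top")}
for k in I: cv2.imwrite(f"pics/{k}_{n}.png",I[k])
a=cv2.resize(I["scene"][180:300,260:410],None,fx=2.66,fy=4,interpolation=cv2.INTER_CUBIC);b=cv2.resize(I["top"][180:300,290:440],None,fx=2.66,fy=4,interpolation=cv2.INTER_CUBIC)
o=np.clip(np.hstack([a,b])*1.0,0,255);o=(255*(o/255)**.7).astype(np.uint8);cv2.imwrite(f"pics/v_{n}.png",o)
R=Ro.from_quat(s["tool_rot"])
for k in C:
  f,cx,cy,P=C[k]
  for v in([.011,-.0425,-.013],[.011,.0425,-.013],[0,0,0]):
    p=s["tcp_pos"]+R.apply(v);c=P[:,:3].T@(p-P[:,3]);u=np.array([cx+f*c[0]/c[2],cy+f*c[1]/c[2]]);print(k,v,u,"crop",(u-([260,180] if k=="scene" else [290-150,180]))*[2.66,4])
E
python3 look.py 2
```

```text
t 2.175 q [-0.7999  0.6646  1.6171  0.5928  1.359  -0.8605] lane tcp mm [   0.0832 -124.3823  155.3194] F [0.7771 0.5441 0.0983] gap 1.0000312366669535 0.0
tilt 41.26620026340711 side -0.24183529472759807 yaw -0.21119549857053557
scene [0.011, -0.0425, -0.013] [361.1814 195.7139] crop [269.1425  62.8557]
scene [0.011, 0.0425, -0.013] [340.0644 179.1096] crop [212.9712  -3.5615]
scene [0, 0, 0] [349.9906 194.3366] crop [239.3749  57.3466]
top [0.011, -0.0425, -0.013] [375.6843 257.0953] crop [626.9203 308.3812]
top [0.011, 0.0425, -0.013] [385.3219 212.7975] crop [652.5562 131.1899]
top [0, 0, 0] [378.9096 236.3196] crop [635.4995 225.2783]
```

View pics/v_2.png

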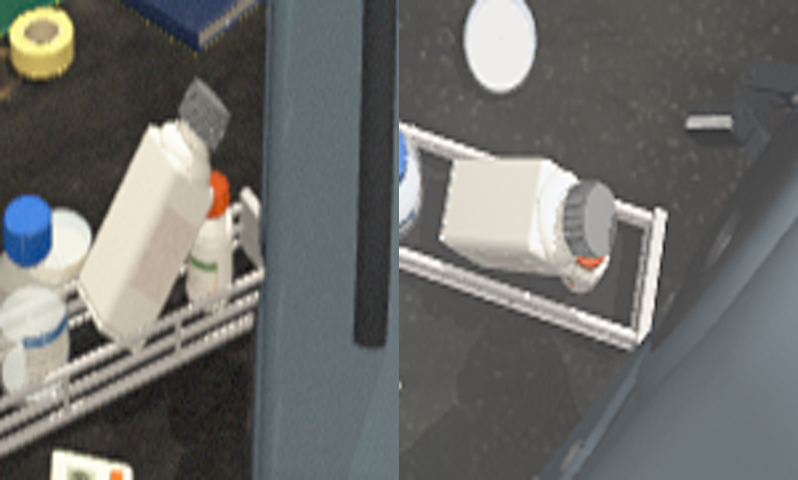

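The top half of the view shows the +x finger's tip at crop (686,118), still well short of the cap at (612,215), and the scene view is blocked by the arm. The fingers again appear about 24 mm behind prediction. I'll advance 60 mm, which is safe either way, and look again.

Call:
move_arm(commands="0 0 15 0 0 0 1; 0 0 30 0 0 0 1; 0 0 45 0 0 0 1; 0 0 60 0 0 0 1; 0 0 60 0 0 0 1")

```text
t: 2.9
tcp_pos: [0.5384, -0.096, 0.1093]
tool_rot: [0.729, 0.586, 0.272, -0.225]
force: [-0.4, 0.0, -0.2]
finger_gap: 0.995
gripper_force: 0.0
```

```bash
python3 look.py 3; python3 -c "
import cv2;cv2.imwrite('pics/w3.png',cv2.resize(cv2.imread('pics/top_3.png')[180:280,290:420],None,fx=6,fy=6,interpolation=cv2.INTER_CUBIC))"
```

```text
t 2.9 q [-0.7394  0.7244  1.675   0.6432  1.24   -0.895 ] lane tcp mm [ -0.191  -83.1438 109.2935] F [-0.3683  0.0027 -0.2234] gap 0.99487493467369 0.0
tilt 41.330386556334915 side -0.3603586860881436 yaw -0.09792150698989996
scene [0.011, -0.0425, -0.013] [343.3971 220.1072] crop [221.8363 160.4289]
scene [0.011, 0.0425, -0.013] [323.3916 202.3237] crop [168.6216  89.2949]
scene [0, 0, 0] [332.9239 217.8712] crop [193.9776 151.4848]
top [0.011, -0.0425, -0.013] [351.2269 255.1417] crop [561.8635 300.5668]
top [0.011, 0.0425, -0.013] [360.6829 213.2505] crop [587.0166 133.0021]
top [0, 0, 0] [354.9134 235.5266] crop [571.6697 222.1066]
```

View pics/w3.png

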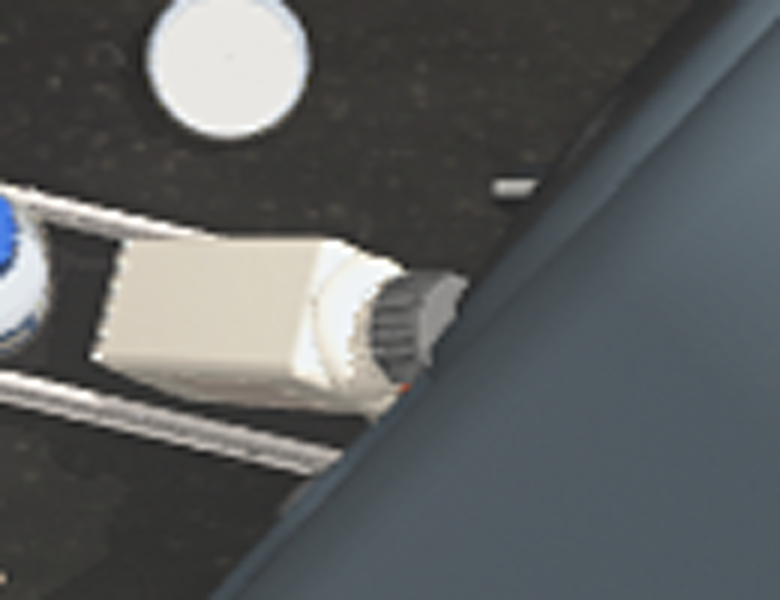

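The tip shows at (493,185) in this crop, level with the far side of the cap at (465,285). It flanks the bottle with clearance and sits about 20 mm behind prediction. I'll advance in stages and watch the force and the tip.

Call:
move_arm(commands="0 0 8 0 0 0 1; 0 0 16 0 0 0 1; 0 0 24 0 0 0 1; 0 0 30 0 0 0 1; 0 0 30 0 0 0 1")

```text
t: 3.62
tcp_pos: [0.5429, -0.0777, 0.0874]
tool_rot: [0.729, 0.586, 0.272, -0.224]
force: [0.2, -0.4, 0.5]
finger_gap: 1.001
gripper_force: 0.0
```

```bash
python3 look.py 4; python3 - <<'E'
import cv2,numpy as np
a=cv2.imread("pics/top0.png").astype(int);b=cv2.imread("pics/top_4.png").astype(int)
d=np.abs(a-b).sum(2)
for r in range(206,226,2): print(r,' '.join(f"{x:3d}" for x in d[r,330:385]))
m=(np.abs(b.max(2)-b.min(2))<40)&(b.min(2)>140)
E
```

```text
t 3.625 q [-0.7102  0.756   1.6971  0.6728  1.1838 -0.9146] lane tcp mm [  0.3667 -64.3518  87.377 ] F [ 0.2467 -0.4008  0.4926] gap 1.0009786301191304 0.0
tilt 41.271303163446724 side -0.2480800051697378 yaw -0.1553335553373261
scene [0.011, -0.0425, -0.013] [335.1898 231.3626] crop [200.0049 205.4505]
scene [0.011, 0.0425, -0.013] [315.7717 212.9648] crop [148.3527 131.8593]
scene [0, 0, 0] [325.0871 228.6797] crop [173.1316 194.7189]
top [0.011, -0.0425, -0.013] [340.9303 254.0587] crop [534.4747 296.2348]
top [0.011, 0.0425, -0.013] [350.3722 213.234 ] crop [559.5901 132.9362]
top [0, 0, 0] [344.8428 234.9484] crop [544.8818 219.7937]
206   3   1   2   1   1   1   3   1   3   2   4   2   4   3   2   2   2   1   4   0   3   1   6   2   1   1   4   3   2   2   3   2  18   8  21  34  59  65  68  69  58  56  67  74  84  78  74  57  49  75  87  93  99 106 106
208   2   1   1   2   6   2   3   6   3   2   2   1   4   3   0   6   1   6   4   1   3   1   2   5   4   1   2   5   1   1   8  13  18  38  54  53  56  62  52  42  53  59  72  72  81  87  96 100 106  95  94 100 105  88  84
210  
[... 1086 characters left out ...]
 117 119 113 123 124 119 105
220   1   1   0   0   0   2   0   0   1   1   0   1   0   1   2   0   1   1   1   5   6   3   1   7  25  34  30  25  32  51  57  60  61  66  72  79  84  90  91 100 105 105 105 104 107 108 109 116 120 123 120 120 117 129 126
222   0   1   0   0   1   0   0   0   2   0   0   3   0   2   0   1   0   1   2   1   1   6   7  54  20  32  36  48  57  60  67  61  67  74  85  91  96 102 104 111 111 117 115 112 110 106 112 116 120 115 102  99 106 117 121
224   2   1   2   2   1   1   1   0   0   1   2   1   1   0   1   0   1   0   0   2   1  10  13 461 568 536 326  75  75  71  77  77  88  96 100 102 112 113 112 109 113 119 119 114 113 113 111 104  98 110 119 120 122 118 113
```

Call:
move_arm(commands="0 0 1 0 0 0 1; 0 0 2 0 0 0 1; 0 0 3 0 0 0 1; 0 0 4 0 0 0 1; 0 0 5 0 0 0 1")

```text
t: 4.35
tcp_pos: [0.5438, -0.075, 0.0839]
tool_rot: [0.73, 0.586, 0.272, -0.224]
force: [0.5, -0.2, -0.0]
finger_gap: 0.997
gripper_force: 0.0
```

Call:
move_arm(commands="0 0 1 0 0 0 1; 0 0 1 0 0 0 1; 0 0 2 0 0 0 1; 0 0 2 0 0 0 1; 0 0 3 0 0 0 1")

```text
t: 4.97
tcp_pos: [0.5442, -0.0732, 0.0817]
tool_rot: [0.73, 0.586, 0.272, -0.224]
force: [-0.4, 0.4, -0.0]
finger_gap: 0.998
gripper_force: 0.0
```

Call:
move_arm(commands="0 0 1 0 0 0 1; 0 0 2 0 0 0 1; 0 0 3 0 0 0 1; 0 0 4 0 0 0 1; 0 0 5 0 0 0 1")

```text
t: 5.6
tcp_pos: [0.5449, -0.0698, 0.0779]
tool_rot: [0.73, 0.586, 0.272, -0.224]
force: [0.6, 0.2, -0.7]
finger_gap: 0.998
gripper_force: 0.0
```

Call:
move_arm(commands="0 0 1 0 0 0 1; 0 0 2 0 0 0 1; 0 0 3 0 0 0 1; 0 0 4 0 0 0 1; 0 0 5 0 0 0 1")

```text
t: 6.22
tcp_pos: [0.5456, -0.0666, 0.0742]
tool_rot: [0.73, 0.586, 0.272, -0.224]
force: [-0.1, -1.1, -0.5]
finger_gap: 1.001
gripper_force: 0.0
```

Call:
move_arm(commands="0 0 1 0 0 0 1; 0 0 2 0 0 0 1; 0 0 4 0 0 0 1; 0 0 5 0 0 0 1; 0 0 6 0 0 0 1")

```text
t: 6.85
tcp_pos: [0.5464, -0.0627, 0.0696]
tool_rot: [0.73, 0.586, 0.272, -0.224]
force: [0.1, -0.9, -0.4]
finger_gap: 1.002
gripper_force: 0.0
```

```bash
python3 look.py 5|head -2; python3 - <<'E'
import cv2,numpy as np
for k,c in(("scene",(slice(180,310),slice(240,350))),("top",(slice(185,275),slice(290,360)))):
    a=cv2.imread(f"pics/{k}_3.png").astype(int);b=cv2.imread(f"pics/{k}_5.png").astype(int)
    d=(np.abs(a-b).sum(2)>40)[c];y,x=np.nonzero(d);print(k,d.sum(),x.min()+c[1].start if d.any() else 0,y.min()+c[0].start if d.any() else 0,y.max()+c[0].start if d.any() else 0)
E
```

```text
t 6.85 q [-0.6859  0.7832  1.7123  0.6991  1.1404 -0.9317] lane tcp mm [  0.6633 -48.9839  69.6298] F [ 0.0563 -0.9425 -0.4129] gap 1.0015101071353596 0.0
tilt 41.24338045191546 side -0.18928883173497496 yaw -0.1847328197660346
scene 445 302 180 309
top 2190 299 189 274
```

Call:
move_arm(commands="0 0 0 0 0 0 0.4; 0 0 0 0 0 0 0.2; 0 0 0 0 0 0 0; 0 0 0 0 0 0 -0.3; 0 0 0 0 0 0 -0.5", grip_force=35)

```text
t: 7.58
tcp_pos: [0.5465, -0.0629, 0.0698]
tool_rot: [0.73, 0.586, 0.272, -0.223]
force: [0.1, -1.0, 1.0]
finger_gap: 0.576
gripper_force: 37.5
```

Call:
move_arm(commands="0 0 0 0 0 0 -1; 0 0 0 0 0 0 -1; 0 0 0 0 0 0 -1; 0 0 0 0 0 0 -1; 0 0 0 0 0 0 -1")

```text
t: 8.2
tcp_pos: [0.5465, -0.0629, 0.0698]
tool_rot: [0.73, 0.586, 0.272, -0.223]
force: [-0.3, -1.4, 3.1]
finger_gap: 0.577
gripper_force: 37.6
```

```bash
python3 look.py 6|head -2; python3 -c "
import cv2;cv2.imwrite('pics/w6.png',cv2.resize(cv2.imread('pics/scene_6.png')[180:310,240:400],None,fx=5,fy=4.6,interpolation=cv2.INTER_CUBIC))"
```

```text
t 8.2 q [-0.6861  0.783   1.7121  0.6991  1.1406 -0.9317] lane tcp mm [  0.7975 -49.127   69.8143] F [-0.2999 -1.4316  3.0588] gap 0.5772359314386633 37.6397430896759
tilt 41.24200739911228 side -0.16912861939640905 yaw -0.1921804328468089
```

The fingers hold the flat sides: the gap of 0.577 is about 49 mm. Next I'll plan lifting off the small bottle and tilting upright.

```bash
cat > plan.py <<'E'
from h import *
from station import telemetry
s=telemetry.sense();p0=s["tcp_pos"];R0=Ro.from_quat(s["tool_rot"]);t0=41.24;H=.0605;x=L(p0)[0]
def pose(th,yb,zlow):
    R,a=Rt(th); zb=zlow+.025*np.sin(np.radians(th)); return W(x,yb,zb)+a*H,R
def row(th,yb,zlow):
    p,R=pose(th,yb,zlow);r=np.degrees((R0.inv()*R).as_rotvec());print(th,np.round(R0.inv().apply(p-p0)*1000,1),np.round(r,1))
row(41.24,-.0076,.008);row(41.24,.0,.0175)
for th,y in((33,-.002),(25,-.004),(17,-.007),(8,-.01),(0,-.012)): row(th,y,.018)
row(0,-.012,.008)
E
python3 plan.py
```

```text
41.24 [ 1.3 -0.   0.9] [-0.2 -0.  -0.4]
41.24 [13.3 -0.1 -1.2] [-0.2 -0.  -0.4]
33 [18.9 -0.1 -0.1] [-0.2 -8.2 -0.4]
25 [23.6 -0.2  2.7] [ -0.2 -16.2  -0.4]
17 [27.2 -0.2  6. ] [ -0.3 -24.2  -0.4]
8 [30.7 -0.2 11.5] [ -0.3 -33.2  -0.3]
0 [33.6 -0.2 17.9] [ -0.3 -41.2  -0.3]
0 [27.  -0.1 25.4] [ -0.3 -41.2  -0.3]
```

Call:
move_arm(commands="3 0 0 0 0 0 -1; 6 0 0 0 0 0 -1; 9 0 0 0 0 0 -1; 12 0 0 0 0 0 -1; 12 0 0 0 0 0 -1", grip_force=60)

```text
t: 8.93
tcp_pos: [0.5483, -0.0537, 0.0777]
tool_rot: [0.729, 0.586, 0.272, -0.224]
force: [1.1, -0.2, -2.5]
finger_gap: 0.571
gripper_force: 62.0
```

Call:
move_arm(commands="3.5 0 0 0 -4 0 -1; 7 0 0 0 -8.2 0 -1; 9.5 0 1.3 0 -12.2 0 -1; 11.5 0 2.7 0 -16.2 0 -1; 13.5 0 4.3 0 -20.2 0 -1")

```text
t: 9.55
tcp_pos: [0.5509, -0.0411, 0.0834]
tool_rot: [0.766, 0.616, 0.139, -0.117]
force: [0.2, -0.2, -2.6]
finger_gap: 0.571
gripper_force: 62.1
```

```bash
python3 - <<'E'
from h import *
s=now()
E
sed -i '/^row/d;/^for/d' plan.py; cat >> plan.py <<'E'
for th,y in((17,-.007),(13,-.0085),(8,-.01),(4,-.011),(0,-.012)): row(th,y,.018)
E
python3 plan.py
```

```text
t 9.55 q [-0.4846  0.6442  1.7404  0.4465  0.9165 -0.5714] lane tcp mm [  0.5001 -26.8702  83.4407] F [ 0.248  -0.1814 -2.6092] gap 0.5705549666645514 62.08379887738374
tilt 20.947355419422042 side -0.3419346698455796 yaw -0.19450504941142355
17 [ 1.9 -0.   1. ] [-0.4 -3.9 -0.3]
13 [ 4.1 -0.   2.5] [-0.4 -7.9 -0.3]
8 [ 7.2 -0.   4.9] [ -0.4 -12.9  -0.3]
4 [ 9.7 -0.   7.3] [ -0.4 -16.9  -0.3]
0 [12.1 -0.   9.9] [ -0.4 -20.9  -0.3]
```

Call:
move_arm(commands="2 0 1 -0.1 -4 0 -1; 4 0 2.5 -0.2 -8 0 -1; 7 0 5 -0.3 -13 0 -1; 10 0 7.3 -0.4 -17 0 -1; 12 0 10 -0.4 -21 0 -1")

```text
t: 10.18
tcp_pos: [0.5536, -0.0263, 0.0783]
tool_rot: [0.779, 0.627, -0.001, -0.0]
force: [0.2, 0.1, -2.2]
finger_gap: 0.574
gripper_force: 62.2
```

```bash
python3 look.py 7; python3 -c "
import cv2,numpy as np
a=cv2.imread('pics/scene_7.png')[170:310,230:360];b=cv2.imread('pics/top_7.png')[170:280,230:400]
f=lambda i:cv2.resize(i,(400,int(i.shape[0]*400/i.shape[1])),interpolation=cv2.INTER_CUBIC)
a=f(a);b=f(b);o=np.zeros((max(a.shape[0],b.shape[0]),800,3),np.uint8);o[:a.shape[0],:400]=a;o[:b.shape[0],400:]=b
cv2.imwrite('pics/w7.png',o)"
```

```text
t 10.175 q [-0.2486  0.6218  1.7209 -0.0013  0.8007 -0.0315] lane tcp mm [  0.0449 -11.8571  78.2836] F [ 0.2188  0.0774 -2.2456] gap 0.5737531720799935 62.16707459022018
tilt -0.04876830381450418 side -0.10613794433414936 yaw -0.2876061358393916
scene [0.011, -0.0425, -0.013] [307.9809 245.3251] crop [127.6292 261.3003]
scene [0.011, 0.0425, -0.013] [289.878  225.6126] crop [ 79.4756 182.4503]
scene [0, 0, 0] [303.4877 238.9075] crop [115.6773 235.63  ]
top [0.011, -0.0425, -0.013] [309.3816 247.7533] crop [450.5552 271.0131]
top [0.011, 0.0425, -0.013] [319.3011 207.6295] crop [476.9408 110.5181]
top [0, 0, 0] [319.5291 229.974 ] crop [477.5474 199.8962]
```

View pics/w7.png

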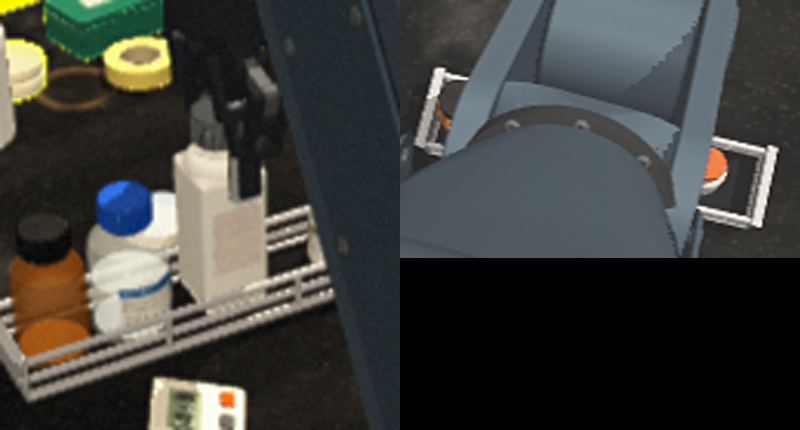

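The picture shows the bottle upright in the grip, its flat side between (180,160) and (265,270) of the scene crop. Its neighbours are still standing. I'll lower it to the floor now.

Call:
move_arm(commands="0 0 2 0 0 0 -1; 0 0 4 0 0 0 -1; 0 0 5 0 0 0 -1; 0 0 6 0 0 0 -1; 0 0 6 0 0 0 -1")

```text
t: 10.9
tcp_pos: [0.5541, -0.0276, 0.075]
tool_rot: [0.78, 0.626, 0.0, -0.001]
force: [-3.9, 1.3, 17.8]
finger_gap: 0.567
gripper_force: 64.5
```

Call:
move_arm(commands="0 0 0.5 0 0 0 -1; 0 0 1 0 0 0 -1; 0 0 1.5 0 0 0 -1; 0 0 2 0 0 0 -1; 0 0 2 0 0 0 -1")

```text
t: 11.52
tcp_pos: [0.5542, -0.0277, 0.0749]
tool_rot: [0.78, 0.626, 0.001, -0.0]
force: [-5.0, 0.6, 29.7]
finger_gap: 0.567
gripper_force: 66.1
```

Call:
move_arm(commands="0 0 -1 0 0 0 -1; 0 0 -2 0 0 0 -1; 0 0 -3 0 0 0 -1; 0 0 -4 0 0 0 -1; 0 0 -4 0 0 0 -1")

```text
t: 12.15
tcp_pos: [0.554, -0.0275, 0.0751]
tool_rot: [0.779, 0.626, 0.0, -0.001]
force: [-1.7, -0.7, 8.3]
finger_gap: 0.571
gripper_force: 63.4
```

```bash
python3 look.py 8|head -2; python3 - <<'E'
from h import *
import cv2
im=cv2.imread("pics/scene_8.png");g=cv2.cvtColor(im,cv2.COLOR_BGR2GRAY).astype(int)
for r in range(222,276,4): print(r,' '.join(f"{x:3d}" for x in g[r,282:322]))
f,cx,cy,P=C["scene"]
for x,y in((.025,.013),(-.025,.013),(-.025,-.037)):
  for z in(.008,.04,.06,.118):
    c=P[:,:3].T@(W(x,y,z)-P[:,3]);print(x,y,z,cx+f*c[0]/c[2],cy+f*c[1]/c[2])
E
```

```text
t 12.15 q [-0.2517  0.6271  1.7225  0.0015  0.7928 -0.0359] lane tcp mm [  0.7686 -12.9118  75.0822] F [-1.6631 -0.6657  8.3267] gap 0.5706577634579592 63.43060552451334
tilt 0.0648541233889055 side -0.042951756143700365 yaw -0.32479257232240266
222  27  33  30  26  69 198 218 204 187 204 217 223 228 227 225 215 203 199 199 201 207 201 101  72  65  40  24  25  22  20  28  26  27  25  26  27  29  30  34  33
226  32  31  31  36  55 151 159 169 164 175 189 200 206 208 213 217 218 218 221 221 219 215 146 107 124  98  34  24  28  27  32  25  46 146 123  46  29  32  30  30
230  26  27  23  24  50 152 156 153 157 153 161 183 205 218 218 217 213 211 208 208 206 201 121 105 124 102  33  27  29  24  26  25  35  99 129  52  32  35  32  31
234 235 234 235 234 230 182 155 154 154 155 157 156 159 167 181 184 184 181 183 181 183 182 143 108 123  97  39  19  25  22  34  63  78 151 134  45  29  30  25  24
238 243 243 242 243 244 215 160 153 153 155 156 157 155 165 178 182 182 183 182 184 183 181 180 182 170 166 159 161 164 163 158 158 158 174 131  45  25  22  27  36
242 243 243 241 243 244 213 158 15
[... 1408 characters left out ...]
2 147 135  96  74  61  33  21  18
0.025 0.013 0.008 288.9749537366156 262.76495182576883
0.025 0.013 0.04 288.4406770985684 250.95755562629077
0.025 0.013 0.06 288.09809893087345 243.38665346210357
0.025 0.013 0.118 287.0648459661898 220.55199018186562
-0.025 0.013 0.008 299.18178731829465 275.0447242123065
-0.025 0.013 0.04 298.79601948327024 263.03621701865814
-0.025 0.013 0.06 298.5484503807541 255.32967676679337
-0.025 0.013 0.118 297.80073674006957 232.054214642323
-0.025 -0.037 0.008 319.7053732154741 268.17932320825196
-0.025 -0.037 0.04 319.6556464550068 256.26946619275947
-0.025 -0.037 0.06 319.6237486083799 248.6297408445272
-0.025 -0.037 0.118 319.52747942965925 225.57269584930128
```

The bottle edges match an upright bottle on the floor (left edge columns 286.5 to 289, shoulder ridge at row 232). Now I'll release it.

Call:
move_arm(commands="0 0 0 0 0 0 -0.2; 0 0 0 0 0 0 0.2; 0 0 0 0 0 0 0.4; 0 0 0 0 0 0 0.7; 0 0 0 0 0 0 1")

```text
t: 12.88
tcp_pos: [0.5542, -0.0269, 0.074]
tool_rot: [0.779, 0.627, 0.0, -0.001]
force: [1.2, -0.0, 0.6]
finger_gap: 0.996
gripper_force: 0.0
```

Call:
move_arm(commands="0 0 0 0 0 0 1; 0 0 0 0 0 0 1; 0 0 -5 0 0 0 1; 0 0 -15 0 0 0 1; 0 0 -30 0 0 0 1")

```text
t: 13.5
tcp_pos: [0.5541, -0.0268, 0.1051]
tool_rot: [0.779, 0.627, 0.0, -0.0]
force: [0.4, -0.2, 0.4]
finger_gap: 1.0
gripper_force: 0.0
```

Call:
move_arm(commands="0 0 -25 0 0 0 1; 0 0 -50 0 0 0 1; 0 0 -75 0 0 0 1; 0 0 -100 0 0 0 0.5; 0 0 -105 0 0 0 -1")

```text
t: 14.12
tcp_pos: [0.5556, -0.0273, 0.212]
tool_rot: [0.779, 0.627, 0.002, 0.002]
force: [-0.3, 0.4, -1.0]
finger_gap: 0.603
gripper_force: 0.0
```

```bash
python3 look.py 9|head -2; python3 - <<'E'
from h import *
import cv2
im=cv2.imread("pics/scene_9.png");g=cv2.cvtColor(im,cv2.COLOR_BGR2GRAY).astype(int)
for r in range(186,274,4): print(r,' '.join(f"{x:3d}" for x in g[r,282:322]))
f,cx,cy,P=C["scene"]
for z in(.154,.158,.161):
    c=P[:,:3].T@(W(0,-.012,z)-P[:,3]);print(z,cx+f*c[0]/c[2],cy+f*c[1]/c[2])
E
```

```text
t 14.125 q [-0.2503  0.4293  1.6074  0.0008  1.0999 -0.0351] lane tcp mm [  2.2737 -12.3658 212.0392] F [-0.2501  0.3934 -1.0199] gap 0.6028354183818214 0.0
tilt 0.029215782217422638 side 0.28980951577075925 yaw -0.25387221148303746
186 229 239 238 241 239  93  27  31  33  31  32  32  34  38  37  36  36  36  36  35  33  33  35  38  37  37  35  35  37  33  30  33  32  43  28  28  38  23  22  22
190 239 239 241 219 166  89  35  29  31  28  29  28  31  28  28  29  32  32  30  34  33  31  32  32  31  27  27  24  24  26  27  24  24  24  28  26  29  32  30  26
194 147 142 140 144 135  71  30  29  30  33  33  33  33  30  27  30  32  33  31  31  30  30  30  28  30  31  28  28  30  28  28  30  24  30  30  28  32  30  30  29
198 106  57  32  29  31  30  36  35  29  25  28  26  27  29  31  29  34  32  33  30  35  38  35  32  33  31  31  31  27  28  28  29  28  26  26  27  23  22  28  27
202  34  36  33  34  36  36  36  36  39  33  32  32  41  73  84 124 127 132 134 134 136 131 128 106 100  63  34  26  28  29  25  27  29  27  31  28  27  30  35  29
206  41  36  39  36  41  40  36  36  32  36  90
[... 2170 characters left out ...]
65 165 162 165 172 170 175 176 179 181 176 178 180 180 165  59  26  25  38  41
262  54  75 107  70  52  30  34 122 164 153 154 154 155 157 168 183 183 183 181 181 181 180 182 182 181 179 179 179 184 199 226 229 220 203 200 179 161 140 100  76
266 153 151 145 103  34  17  22  19  19  45 115 164 157 156 164 182 183 168 166 166 159 155 150 146 137 137 142 140 163 169 166 163 165 170 141 156 157 151 170 151
270 163 150 142  89  50  79 143 145 145 159 153 146 136 129 132 142 170 175 164 161 177 147 163 166 151 157 152 145 135 111  85  64  52  46  68  88 119 204 208 157
0.154 302.7889227003664 208.0934684226397
0.158 302.74661110589904 206.39745764005903
0.161 302.71475982722137 205.12073638300583
```

```bash
python3 - <<'E'
from h import *
import cv2
im=cv2.imread("pics/scene_9.png").astype(int);g=im.mean(2)
sub=g[196:214,288:314]; m=(sub>115).astype(np.uint8); n,l,st,ce=cv2.connectedComponentsWithStats(m)
i=1+np.argmax(st[1:,4]);print(st[i],ce[i]+[288,196])
for z in(.154,.157,.16): print(z,L(plane("scene",ce[i]+[288,196],z)))
s=now()
E
```

```text
[  5   6  16   8 108] [300.6296 205.6019]
0.154 [ 0.0111 -0.0128  0.154 ]
0.157 [ 0.0065 -0.0105  0.157 ]
0.16 [ 0.0019 -0.0083  0.16  ]
t 14.225 q [-0.2503  0.4316  1.6095  0.0008  1.0991 -0.0351] lane tcp mm [  1.0691 -12.3046 210.1514] F [-0.8534 -0.1582 -0.5248] gap 0.42298565384850395 0.0
tilt 0.03715247330341493 side 0.07824175444251495 yaw -0.2514848178674968
```

Call:
move_arm(commands="2 0 10 0 0 0 -1; 2 0 20 0 0 0 -1; 2 0 30 0 0 0 -1; 2 0 40 0 0 0 -1; 2 0 45 0 0 0 -1")

```text
t: 14.85
tcp_pos: [0.5542, -0.0249, 0.1631]
tool_rot: [0.779, 0.627, -0.0, -0.001]
force: [-0.3, 0.6, -0.4]
finger_gap: 0.002
gripper_force: 0.0
```

Call:
move_arm(commands="0 0 2 0 0 0 -1; 0 0 4 0 0 0 -1; 0 0 6 0 0 0 -1; 0 0 8 0 0 0 -1; 0 0 10 0 0 0 -1")

```text
t: 15.48
tcp_pos: [0.5548, -0.025, 0.1543]
tool_rot: [0.779, 0.627, 0.0, -0.0]
force: [-0.6, -0.2, 0.1]
finger_gap: 0.003
gripper_force: 0.0
```

Call:
move_arm(commands="0 0 1 0 0 0 -1; 0 0 2 0 0 0 -1; 0 0 3 0 0 0 -1; 0 0 4 0 0 0 -1; 0 0 5 0 0 0 -1")

```text
t: 16.1
tcp_pos: [0.5547, -0.025, 0.1492]
tool_rot: [0.779, 0.627, 0.0, -0.0]
force: [0.0, 0.1, -0.0]
finger_gap: 0.001
gripper_force: 0.0
```

Call:
move_arm(commands="0 0 1 0 0 0 -1; 0 0 2 0 0 0 -1; 0 0 3 0 0 0 -1; 0 0 4 0 0 0 -1; 0 0 5 0 0 0 -1")

```text
t: 16.73
tcp_pos: [0.5547, -0.0249, 0.1442]
tool_rot: [0.779, 0.627, 0.0, -0.0]
force: [0.4, -0.1, -0.8]
finger_gap: -0.001
gripper_force: 0.0
```

```bash
python3 look.py 10|head -2; python3 -c "
import cv2
cv2.imwrite('pics/w10.png',cv2.resize(cv2.imread('pics/scene_10.png')[150:290,240:380],None,fx=4,fy=4,interpolation=cv2.INTER_CUBIC))"
```

```text
t 16.725 q [-0.2466  0.5207  1.6729  0.0009  0.9483 -0.0314] lane tcp mm [  0.8914 -10.2782 144.2084] F [ 0.3729 -0.0774 -0.787 ] gap -0.001040653364679206 0.0
tilt 0.042836789961107694 side -0.01682756726328036 yaw -0.25838966550921677
```

View pics/w10.png

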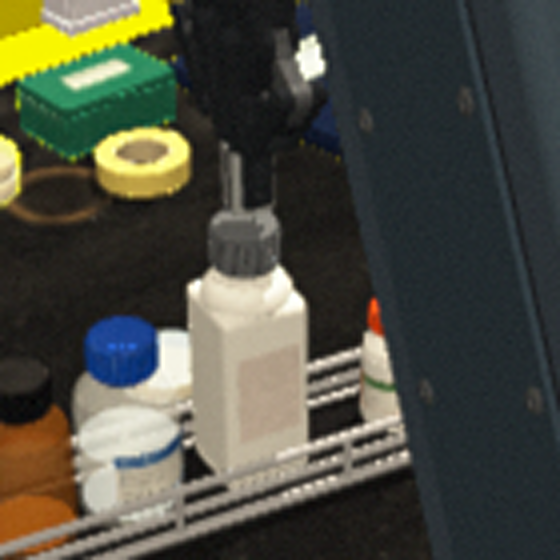

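The bottle stands upright and the shut fingers are just above the centre of the cap top at (248,212). I'll press down in steps.

Call:
move_arm(commands="0 0 1 0 0 0 -1; 0 0 2 0 0 0 -1; 0 0 3 0 0 0 -1; 0 0 4 0 0 0 -1; 0 0 5 0 0 0 -1")

```text
t: 17.45
tcp_pos: [0.5547, -0.0249, 0.1392]
tool_rot: [0.779, 0.627, 0.0, -0.0]
force: [-0.5, -0.5, 0.4]
finger_gap: -0.006
gripper_force: 0.0
```

Call:
move_arm(commands="0 0 1 0 0 0 -1; 0 0 2 0 0 0 -1; 0 0 3 0 0 0 -1; 0 0 4 0 0 0 -1; 0 0 4 0 0 0 -1")

```text
t: 18.08
tcp_pos: [0.5551, -0.0251, 0.1362]
tool_rot: [0.779, 0.627, 0.0, 0.0]
force: [-2.1, -0.4, 5.9]
finger_gap: 0.002
gripper_force: 2.8
```

Contact at about z = 0.136. Pressing on.

Call:
move_arm(commands="0 0 1 0 0 0 -1; 0 0 2 0 0 0 -1; 0 0 3 0 0 0 -1; 0 0 4 0 0 0 -1; 0 0 4 0 0 0 -1")

```text
t: 18.7
tcp_pos: [0.5559, -0.0253, 0.1339]
tool_rot: [0.779, 0.627, 0.001, 0.001]
force: [-2.1, 0.1, 14.3]
finger_gap: -0.002
gripper_force: 7.0
```

Call:
move_arm(commands="0 0 1 0 0 0 -1; 0 0 2 0 0 0 -1; 0 0 2 0 0 0 -1; 0 0 3 0 0 0 -1; 0 0 3 0 0 0 -1")

```text
t: 19.32
tcp_pos: [0.5566, -0.0254, 0.132]
tool_rot: [0.779, 0.627, 0.002, 0.002]
force: [-2.7, 0.6, 20.4]
finger_gap: -0.0
gripper_force: 9.9
```

Call:
move_arm(commands="0 0 1 0 0 0 -1; 0 0 2 0 0 0 -1; 0 0 3 0 0 0 -1; 0 0 3 0 0 0 -1; 0 0 3 0 0 0 -1")

```text
t: 19.95
tcp_pos: [0.5586, -0.0259, 0.132]
tool_rot: [0.779, 0.627, 0.003, 0.004]
force: [-5.2, 1.9, 35.7]
finger_gap: -0.002
gripper_force: 17.3
```

Call:
move_arm(commands="0 0 1 0 0 0 -1; 0 0 2 0 0 0 -1; 0 0 3 0 0 0 -1; 0 0 3 0 0 0 -1; 0 0 3 0 0 0 -1")

```text
t: 20.58
tcp_pos: [0.5611, -0.0265, 0.1321]
tool_rot: [0.779, 0.627, 0.005, 0.007]
force: [-6.8, 1.0, 49.9]
finger_gap: -0.0
gripper_force: 24.5
```

The cap has hit its hard stop: force climbed from 20 to 50 N with no further travel. I'll back off and check.

Call:
move_arm(commands="0 0 -3 0 0 0 -1; 0 0 -7 0 0 0 -1; 0 0 -12 0 0 0 -1; 0 0 -20 0 0 0 -1; 0 0 -30 0 0 0 -1")

```text
t: 21.2
tcp_pos: [0.5543, -0.0249, 0.1521]
tool_rot: [0.779, 0.627, -0.0, -0.001]
force: [0.3, 0.1, -0.1]
finger_gap: 0.001
gripper_force: 0.0
```

Call:
move_arm(commands="0 0 -25 0 0 0 -1; 0 0 -50 0 0 0 -1; 0 0 -75 0 0 0 -1; 0 0 -90 0 0 0 -1; 0 0 -90 0 0 0 -1")

```text
t: 21.82
tcp_pos: [0.5554, -0.0252, 0.2432]
tool_rot: [0.779, 0.627, 0.001, 0.001]
force: [-1.1, 0.5, -1.1]
finger_gap: 0.002
gripper_force: 0.0
```

```bash
python3 look.py 11|head -2; python3 - <<'E'
from h import *
import cv2
im=cv2.imread("pics/scene_11.png").astype(int);g=im.mean(2).astype(int)
for r in (204,206,208,210,212,214,216,218,220,222,226,230,242,254,258,262,266): print(r,' '.join(f"{x:3d}" for x in g[r,284:320]))
o=cv2.imread("pics/scene_9.png").astype(int).mean(2)
# shift of neck/cap edge: column profile through the cap middle
print("before",o[196:232,300].astype(int));print("after ",g[196:232,300])
a=cv2.imread("pics/scene0.png").astype(int);d=(np.abs(a-im).sum(2)>60)
print("buffer/amber/timer region changed px",d[228:300,225:282].sum(),d[290:330,270:315].sum())
def cen(i,sel):
    m=sel(i);y,x=np.nonzero(m);return len(x),x.mean(),y.mean()
red=lambda i:(i[:,:,2]>200)&(i[:,:,1]<130)&(i[:,:,0]<100)&(np.arange(480)[:,None]<260)&(np.arange(640)[None]<380)&(np.arange(640)[None]>325)&(np.arange(480)[:,None]>215)
for n in("scene0","scene_11"): print(cen(cv2.imread(f"pics/{n}.png").astype(int),red))
E
```

```text
t 21.825 q [-0.2467  0.3939  1.5689  0.0008  1.177  -0.0313] lane tcp mm [  1.5589 -10.3709 243.2164] F [-1.1149  0.4707 -1.0815] gap 0.0015542203638518905 0.0
tilt 0.03742318698913378 side 0.11101277556818352 yaw -0.25754050286299685
204  32  35  35  32  32  32  35  36  33  31  42  81 124 127 130 131 127 137 133 131 130 125 101  56  33  25  26  23  24  27  24  26  25  23  29  25
206  33  38  34  35  37  33  31  32  56 125 135 142 143 141 139 141 142 142 142 143 142 143 141 144 132  60  27  28  27  26  26  23  26  23  26  22
208  35  34  34  33  35  37  31  34  75 138 144 141 140 141 140 141 138 140 142 143 140 144 143 146 141  94  37  22  25  23  24  25  26  25  23  21
210  31  32  33  35  30  33  29  36  74  80 115 135 142 143 138 143 143 140 140 140 143 140 140 122  86  96  43  28  27  26  27  25  26  26  26  28
212  32  35  29  35  26  31  32  35  62  64  63  62  73  85  90  94  94  94  93  91  83  76  73  90  71  75  36  24  25  29  29  27  29  28  25  28
214  30  29  30  26  29  24  26  31  54  62  58  64  76  80  67  66  75  66  70  76  62  65  79  87 117  84  35  28  30  33  
[... 1424 characters left out ...]
76 176 177 176 174 175 175 176 171 177 181 194 223 225 217 201 195 174 153 138
266 138 102  33  17  22  21  17  44 109 161 152 149 158 176 178 162 164 162 156 155 147 140 137 134 141 140 158 166 161 157 159 165 136 153 149 148
before [ 29  32  32  30  34  78 132 142 139 143 142 141 144 140 101  74  79  80
  78  74  77  74  72 117 181 206 209 218 222 219 212 204 196 204 203 193]
after  [ 28  32  31  30  32  28  37  79 127 142 142 141 138 142 143 140  94  76
  75  75  77  74  70  74  79 157 203 219 222 219 212 207 199 204 205 193]
buffer/amber/timer region changed px 22 1
(37, np.float64(342.0), np.float64(226.02702702702703))
(65, np.float64(337.6923076923077), np.float64(226.47692307692307))
```

```bash
python3 -c "
from station import ticket; print(ticket.sign_off())"
```

```text
the job is handed in; nothing more can be done
None
```

I've handed the job in. The square bottle stands upright on the lane floor between the small and larger bottles. Its cap is pressed to its hard stop, the arm is clear, and I saw no sign of the neighbours, dish or timer being moved, though I only measured the larger bottles and timer; the judge returned no verdict.

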